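# Sort out the paste jars with loose caps

### The job

Some of the five paste jars in the packing crate have been left with loose caps. Try every cap with a gentle clockwise twist until it stops or has turned by more than a twelfth of a turn: a sound one stops almost at once, a loose one runs on. Stand the jars with loose caps upright in the rework tray, and leave the sound ones in their pockets and everything else where it is.

Things in the scene. Friction and masses are not known exactly. Their poses are not given: they have to be found in the camera images.
- crate: light wooden packing crate, fixed, 138 x 202 mm outside (x, y), origin under its centre, z up. Floor 6 mm thick; 2 x 3 square pockets of 58 mm, centres at x = -32, +32 and y = -64, 0, +64 mm; dividers 38 mm high, long walls 40 mm, end walls (at y = +-101) 50 mm high. Five pockets hold a jar each, the sixth a seal blank; which is where varies.
- tray: rework tray, fixed: plain sheet-metal tray, 204 x 114 mm outside (x, y), walls 2 mm thick and 22 mm high, floor 2 mm thick; origin under its centre, z up. A marker stick lies across its +x end.
- jar_a: one of five identical white jars of seal paste, 0.13 to 0.23 kg, 90 mm high, origin under the centre of its foot, z up. Body 54 mm square (sides along its x and y) and 46 mm high, round shoulder of 50 mm narrowing to a neck at 55 mm; the round ribbed black screw cap, 36 mm across, covers 60 to 90 mm height. Starts upright in a pocket of the crate with 2 mm of play a side, so the pocket keeps it from turning by more than 0.08 rad; it may be lifted by its cap.
- cap_a (a joint): turn of the screw cap of jar_a on its jar, rad: 0 at the start for every cap, growing as it is turned clockwise seen from above (tightening). A sound cap gives 0.12 rad and then stops dead; a loose one runs on easily (0.06 N m) to 1.2 rad. It stays where it is left. Held by two fingers at 10 to 25 N, a sound cap that has stopped slips in the fingers; a squeeze of over 45 N a finger would crack it. A small grey bar on the cap's top points along the jar's x at 0.
- jar_b: one of five identical white jars of seal paste, 0.13 to 0.23 kg, 90 mm high, origin under the centre of its foot, z up. Body 54 mm square (sides along its x and y) and 46 mm high, round shoulder of 50 mm narrowing to a neck at 55 mm; the round ribbed black screw cap, 36 mm across, covers 60 to 90 mm height. Starts upright in a pocket of the crate with 2 mm of play a side, so the pocket keeps it from turning by more than 0.08 rad; it may be lifted by its cap.
- cap_b (a joint): turn of the screw cap of jar_b on its jar, rad: 0 at the start for every cap, growing as it is turned clockwise seen from above (tightening). A sound cap gives 0.12 rad and then stops dead; a loose one runs on easily (0.06 N m) to 1.2 rad. It stays where it is left. Held by two fingers at 10 to 25 N, a sound cap that has stopped slips in the fingers; a squeeze of over 45 N a finger would crack it. A small grey bar on the cap's top points along the jar's x at 0.
- jar_c: one of five identical white jars of seal paste, 0.13 to 0.23 kg, 90 mm high, origin under the centre of its foot, z up. Body 54 mm square (sides along its x and y) and 46 mm high, round shoulder of 50 mm narrowing to a neck at 55 mm; the round ribbed black screw cap, 36 mm across, covers 60 to 90 mm height. Starts upright in a pocket of the crate with 2 mm of play a side, so the pocket keeps it from turning by more than 0.08 rad; it may be lifted by its cap.
- cap_c (a joint): turn of the screw cap of jar_c on its jar, rad: 0 at the start for every cap, growing as it is turned clockwise seen from above (tightening). A sound cap gives 0.12 rad and then stops dead; a loose one runs on easily (0.06 N m) to 1.2 rad. It stays where it is left. Held by two fingers at 10 to 25 N, a sound cap that has stopped slips in the fingers; a squeeze of over 45 N a finger would crack it. A small grey bar on the cap's top points along the jar's x at 0.
- jar_d: one of five identical white jars of seal paste, 0.13 to 0.23 kg, 90 mm high, origin under the centre of its foot, z up. Body 54 mm square (sides along its x and y) and 46 mm high, round shoulder of 50 mm narrowing to a neck at 55 mm; the round ribbed black screw cap, 36 mm across, covers 60 to 90 mm height. Starts upright in a pocket of the crate with 2 mm of play a side, so the pocket keeps it from turning by more than 0.08 rad; it may be lifted by its cap.
- cap_d (a joint): turn of the screw cap of jar_d on its jar, rad: 0 at the start for every cap, growing as it is turned clockwise seen from above (tightening). A sound cap gives 0.12 rad and then stops dead; a loose one runs on easily (0.06 N m) to 1.2 rad. It stays where it is left. Held by two fingers at 10 to 25 N, a sound cap that has stopped slips in the fingers; a squeeze of over 45 N a finger would crack it. A small grey bar on the cap's top points along the jar's x at 0.
- jar_e: one of five identical white jars of seal paste, 0.13 to 0.23 kg, 90 mm high, origin under the centre of its foot, z up. Body 54 mm square (sides along its x and y) and 46 mm high, round shoulder of 50 mm narrowing to a neck at 55 mm; the round ribbed black screw cap, 36 mm across, covers 60 to 90 mm height. Starts upright in a pocket of the crate with 2 mm of play a side, so the pocket keeps it from turning by more than 0.08 rad; it may be lifted by its cap.
- cap_e (a joint): turn of the screw cap of jar_e on its jar, rad: 0 at the start for every cap, growing as it is turned clockwise seen from above (tightening). A sound cap gives 0.12 rad and then stops dead; a loose one runs on easily (0.06 N m) to 1.2 rad. It stays where it is left. Held by two fingers at 10 to 25 N, a sound cap that has stopped slips in the fingers; a squeeze of over 45 N a finger would crack it. A small grey bar on the cap's top points along the jar's x at 0.
- seal_blank: tan seal blank, 17 mm thick and 60 mm long, standing in one pocket of the crate; origin under its foot. Bystander.
- stick: stubby tan marker stick, 17 x 53 x 18 mm, lying in the tray near its +x end, about along the tray's y; origin under its centre. Bystander.
- mug: dark mug, 94 mm high, 90 mm across plus handle (at its -y); origin under its middle. Bystander.
- strip: black ribbed strip lying along its y, 16 x 125 x 14 mm. Bystander.
- long_graver: long graver lying along its y, 14 x 203 x 14 mm. Bystander.
- rack: black ribbed rack lying flat, 64 x 111 x 12 mm. Bystander.
Things that resemble listed ones, but are neither listed nor needed, are in the scene too. What is shaped like the jar_e but green or orange is not meant.

How it is judged (in metres and radians):
At the end, for the whole second after the job is handed in: Both jars whose caps run on stand upright (0.1 rad), at rest, flat on the tray's floor within its walls, caps turned clockwise by over 0.35 rad; the other three stand upright in their pockets within 12 mm of where they began, caps tried: turned by 0.06 to 0.3 rad (((x of jar_a in the frame of tray between -0.082 and 0.082 m and y of jar_a in the frame of tray between -0.04 and 0.04 m and z of jar_a in the frame of tray between -0.002 and 0.007 m and angle between jar_a's own z axis and vertical below 0.1 rad and linear speed of jar_a below 0.02 m/s and value of joint cap_a above 0.35 rad) or (distance of jar_a from where it was at the start of the episode below 0.012 m and angle between jar_a's own z axis and vertical below 0.1 rad and value of joint cap_a between 0.06 and 0.3 rad and linear speed of jar_a below 0.02 m/s)) and ((x of jar_b in the frame of tray between -0.082 and 0.082 m and y of jar_b in the frame of tray between -0.04 and 0.04 m and z of jar_b in the frame of tray between -0.002 and 0.007 m and angle between jar_b's own z axis and vertical below 0.1 rad and linear speed of jar_b below 0.02 m/s and value of joint cap_b above 0.35 rad) or (distance of jar_b from where it was at the start of the episode below 0.012 m and angle between jar_b's own z axis and vertical below 0.1 rad and value of joint cap_b between 0.06 and 0.3 rad and linear speed of jar_b below 0.02 m/s)) and ((x of jar_c in the frame of tray between -0.082 and 0.082 m and y of jar_c in the frame of tray between -0.04 and 0.04 m and z of jar_c in the frame of tray between -0.002 and 0.007 m and angle between jar_c's own z axis and vertical below 0.1 rad and linear speed of jar_c below 0.02 m/s and value of joint cap_c above 0.35 rad) or (distance of jar_c from where it was at the start of the episode below 0.012 m and angle between jar_c's own z axis and vertical below 0.1 rad and value of joint cap_c between 0.06 and 0.3 rad and linear speed of jar_c below 0.02 m/s)) and ((x of jar_d in the frame of tray between -0.082 and 0.082 m and y of jar_d in the frame of tray between -0.04 and 0.04 m and z of jar_d in the frame of tray between -0.002 and 0.007 m and angle between jar_d's own z axis and vertical below 0.1 rad and linear speed of jar_d below 0.02 m/s and value of joint cap_d above 0.35 rad) or (distance of jar_d from where it was at the start of the episode below 0.012 m and angle between jar_d's own z axis and vertical below 0.1 rad and value of joint cap_d between 0.06 and 0.3 rad and linear speed of jar_d below 0.02 m/s)) and ((x of jar_e in the frame of tray between -0.082 and 0.082 m and y of jar_e in the frame of tray between -0.04 and 0.04 m and z of jar_e in the frame of tray between -0.002 and 0.007 m and angle between jar_e's own z axis and vertical below 0.1 rad and linear speed of jar_e below 0.02 m/s and value of joint cap_e above 0.35 rad) or (distance of jar_e from where it was at the start of the episode below 0.012 m and angle between jar_e's own z axis and vertical below 0.1 rad and value of joint cap_e between 0.06 and 0.3 rad and linear speed of jar_e below 0.02 m/s)) and value of joint any of cap_b, cap_c, cap_d, cap_e above 0.35 rad and value of joint any of cap_a, cap_c, cap_d, cap_e above 0.35 rad and value of joint any of cap_a, cap_b, cap_d, cap_e above 0.35 rad and value of joint any of cap_a, cap_b, cap_c, cap_e above 0.35 rad and value of joint any of cap_a, cap_b, cap_c, cap_d above 0.35 rad); the robot touches nothing.
It fails at once if a jar or its cap is squeezed hard (over 45 N from each finger) (contact force between the fingers and jar_a above 90 N or contact force between the fingers and jar_b above 90 N or contact force between the fingers and jar_c above 90 N or contact force between the fingers and jar_d above 90 N or contact force between the fingers and jar_e above 90 N).
It fails at once if a jar is tipped over (by more than 0.6 rad) (angle between any of jar_a, jar_b, jar_c, jar_d, jar_e's own z axis and vertical above 0.6 rad).
It fails at once if a bystander is pushed more than 30 mm (those in the crate and the tray included) (distance of any of seal_blank, stick, mug, strip, long_graver, rack from where it was at the start of the episode above 0.03 m).
It also fails if it takes over 72 s, if anything falls off the work surface, if the arm or the gripper's body presses on something with over 40 N, if the wrist force passes 120 N, or if a joint passes its speed limit or range.

### The arm

A 6-joint arm with a two-finger parallel gripper is mounted at the origin on a cart in front of the work surface, level with it; the furniture and walls round the work are solid. World frame = base frame: x ahead of the robot, y to its left, z up, the work surface at z = 0. Lengths are in mm, angles in rad, forces in N, time in s.
With the tool pointing down it reaches from about 300 to 775 mm from the base axis. Payload 14.6 kg.
Tool frame: the origin (TCP) lies between the finger pads; the fingertips stand 25 mm ahead of it and the grasp point (between the pads) lies 6 mm ahead of it; z points along the fingers, y is the line along which they close (so a half turn about z gives the same grasp; the last joint's range is limited). The gripper opens to 94 mm and grips with 3 to 60 N. Pads are 16 mm wide; open, the fingers measure 119 mm over their backs; the gripper's body (75 mm by 177 mm) begins 78 mm behind the grasp point.
Start: joints at [-1.401, 0.3, 1.521, -0, 1.321, -0.067], TCP at [129.02, -534.643, 230.446] pointing down, gripper open.
Joint ranges: [-3.03, 3.03], [-0.79, 2.21], [0.23, 2.52], [-1.04, 4.18], [0, 3.07], [-2.55, 2.55]. Speed limits (rad/s): [2.22, 2.22, 2.57, 3.14, 3.14, 3.14].

### API

Orientations are given as [roll, pitch, yaw] about the fixed x, y, z axes, in that order (R = Rz(yaw) Ry(pitch) Rx(roll)).
In Python, from cell import manip gives the robot as it stands. The module is installed in compiled form; this text tells all that it offers.
- The arm moves only by the tool step_arm, never from a script. Its argument "series" is one flat list of numbers, 5 for each row, row after row: the shift along the world's x, y, z in mm, then the turn about the world's z in rad, then the closure, from 0 (fully open) to 1 (shut). In form: [dx, dy, dz, spin, jaw, dx, dy, dz, spin, jaw, ...]. A call has 1 to 20 rows; each row shifts and turns the commanded pose from where the row before left it; what a row does not reach is not made up. A row lasts 1/8 s, in which the tool goes at most 62.5 mm and 10.7 degrees, less where a joint would pass 70% of its speed; a pose out of reach is approached as far as the arm can. A call is refused whole if a number of a shift passes 62.5 or a number of a turn 0.188, either way. A call with a gripper value outside its range is refused whole. The fingers move at their own pace and stop on an object; "squeeze" is the grip in N (left out, the last holds). Time passes only in rows, so rows that do not move let the fingers close. It gives the time, the measured TCP pose, the force, the opening and the grip force at its end, in the units of the state.
- manip.read_state(): the state, without advancing time (a new reading comes with each control period).
- manip.camera(name): name is "side" or "top"; returns (picture, depth): 400x640x3 uint8, blue, green, red; 400x640 float32, mm along the optical axis (not along the pixel's ray), 0 where there is no reading.
- manip.camera_info(name): a dict with "fovy" (degrees; the focal length in pixels is half the picture's height over the tangent of half this angle, whatever the lens; pixels are square), "cx", "cy" (the principal point, pixels), "eye" and "orientation" of the camera in the world. Camera axes: x right, y down, z forward; pixel columns grow to the right and rows downward; lengths in mm; the calibration is good to about 2 mm. A picture is of the moment at which its call begins. camera_info takes no time and is no camera call.
- manip.sign_off(): hands the job in; it is judged then, once.
The state is a dict: "clock": time; "joints": joint angles; "qd": joint speeds; "effort": joint torques, N m; "eef_pos": TCP position; "eef_rot": TCP orientation; "wrist_force": force on the tool from outside, world axes, zero at the start; "moment": the same for the moment, N m; "finger_gap": finger opening in mm; "finger_force": force on a finger pad.
Only numpy, scipy, OpenCV 4.12 (cv2) and the standard library are available. Lean on these libraries where they do the work, as an engineer would, in place of code of your own. Each camera call takes 0.05 s, during which the arm holds its last target. There are 200 camera calls.

## Working session

There is one attempt and no reset: what is moved stays moved. The work goes in short steps, Python scripts to look and compute and a tool call to move; the robot and the scene stay as the last step left them, time stands still between calls to the robot, and variables do not carry over. Pictures are saved under pics/ and viewed, at most 10 in all, crops included, and the job is handed in when it is done.

Besides the shell and the picture viewer there is one more tool, called after "Emit:" as name(argument=value, ...) on one line, values as JSON. step_arm: Moves the arm, as the interface text tells. Its arguments: {"type":"object","properties":{"series":{"type":"array"},"squeeze":{"type":"number"}},"required":["series"]}

```bash
mkdir -p pics; cat > h.py <<'E'
import numpy as np, cv2
from cell import manip
from scipy.spatial.transform import Rotation as R
def rot(o):
    o=np.array(o,float)
    if o.shape==(3,3): return o
    if o.size==4: return R.from_quat(o).as_matrix()
    return R.from_euler('xyz',o).as_matrix()
def cloud(n):
    p,d=manip.camera(n); i=manip.camera_info(n)
    f=p.shape[0]/2/np.tan(np.radians(i['fovy'])/2)
    v,u=np.mgrid[:p.shape[0],:p.shape[1]]
    P=np.stack([(u-i['cx'])/f*d,(v-i['cy'])/f*d,d],-1)
    W=P@rot(i['orientation']).T+np.array(i['eye']); W[d==0]=np.nan
    return p,d,W
E
python3 - <<'E'
from h import *
for n in ('top','side'):
    print(n,manip.camera_info(n)); p,d,W=cloud(n); cv2.imwrite(f'pics/{n}0.png',p); np.savez(f'{n}0.npz',p=p,d=d,W=W)
print(manip.read_state())
E
```

```text
top {'fovy': 56.03558867651231, 'cx': 319.63380505967064, 'cy': 198.49871788788602, 'eye': array([379.63942544, 144.90175736, 991.05713566]), 'orientation': array([-2.97826013, -0.00648162, -1.54780119])}
side {'fovy': 42.48346634915372, 'cx': 320.0258611084444, 'cy': 192.5106241058298, 'eye': array([ 437.13212449, -889.99090761,  679.59792239]), 'orientation': array([-2.1136027 ,  0.00277155, -0.10431178])}
{'clock': 0.1, 'joints': array([-1.40059991e+00,  3.00427643e-01,  1.52156181e+00, -1.28414597e-05,
        1.32071701e+00, -6.66262960e-02]), 'qd': array([ 3.97410988e-04, -7.61010457e-04,  3.65024655e-04, -1.65966869e-05,
       -9.50551543e-04,  1.04861944e-03]), 'effort': array([ 9.56664808e-04, -5.32643723e+01, -3.53283799e+01,  7.09592854e-02,
        2.35332007e-02, -3.94556946e-05]), 'eef_pos': array([ 128.97920026, -534.42483699,  229.9183094 ]), 'eef_rot': array([-3.14048048e+00, -6.17434700e-05,  2.36825860e-01]), 'wrist_force': array([ 0.00901613, -0.44816924, -0.42656072]), 'moment': array([-0.02637344,  0.01505805,  0.02165052]), 'finger_force': 0.0, 'finger_gap': 93.74750037138898}
```

View pics/top0.png

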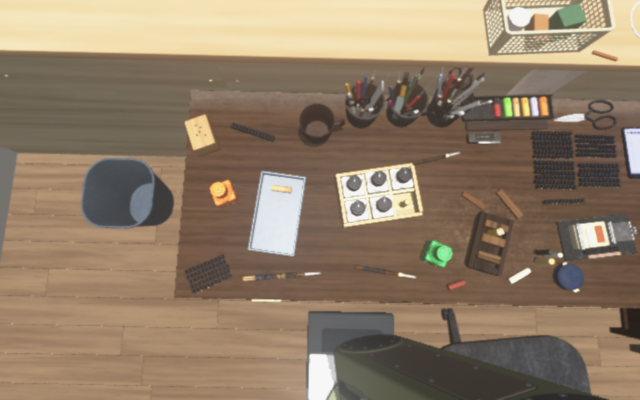

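View pics/side0.png

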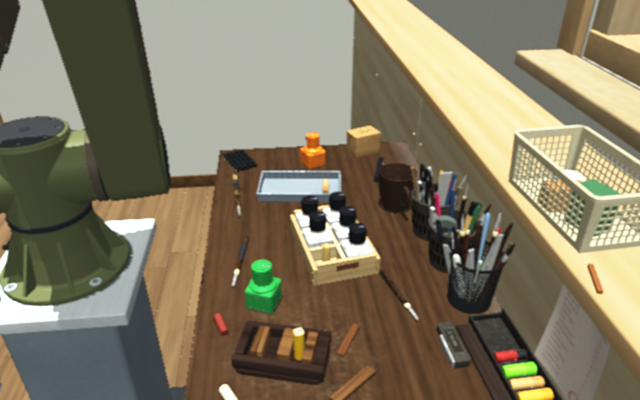

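The top picture shows the crate with black-capped white jars at (353,183), (378,178), (403,175), (358,208), (384,204), and the seal blank at (405,203). The tray is at (277,213) with its stick at (282,189). Lookalikes are the green jar (437,252) and the orange one (222,192), both rejected by colour. The side picture shows the same, with caps at (310,204), (337,200), (317,220), (347,215), (357,233).

```bash
python3 - <<'E'
from h import *
for n in ('top','side'):
    z=np.load(n+'0.npz'); p,W=z['p'],z['W']; v=p.astype(int)
    m=(W[...,2]>78)&(W[...,2]<100)&(v.max(-1)<110)&(W[...,0]>300)&(W[...,0]<600)&(W[...,1]>-130)&(W[...,1]<200)
    k,l,s,c=cv2.connectedComponentsWithStats(m.astype(np.uint8))
    for i in range(1,k):
        if s[i,4]<25: continue
        q=W[l==i]; (x,y),r=cv2.minEnclosingCircle(q[q[:,2]>np.median(q[:,2])-4][:,:2].astype(np.float32))
        print(n,s[i,:5],'circ',x,y,r,'med',np.median(q,0))
    # table height
    t=W[(W[...,0]>300)&(W[...,0]<330)&(W[...,1]>50)&(W[...,1]<150)]; print('table z',np.median(t[:,2]))
    # tray: bluish grey z 0..30
    for nm,m in (('tray',(W[...,2]>10)&(W[...,2]<32)&(W[...,0]>250)&(W[...,0]<520)&(W[...,1]>150)&(W[...,1]<330)&(v.min(-1)>90)),
      ('crate',(W[...,2]>28)&(W[...,2]<58)&(W[...,0]>300)&(W[...,0]<560)&(W[...,1]>-110)&(W[...,1]<150)&(v[...,2]>v[...,0]+25))):
        q=W[m]; 
        k,l,s,c=cv2.connectedComponentsWithStats(cv2.dilate(m.astype(np.uint8),np.ones((3,3)))); i=1+np.argmax(s[1:,4]); q=W[m&(l==i)]
        print(n,nm,len(q),cv2.minAreaRect(q[:,:2].astype(np.float32)),np.percentile(q[:,2],[5,50,95]))
z=np.load('top0.npz');cv2.imwrite('pics/crop1.png',cv2.resize(z['p'][150:270,180:450],None,fx=2.9,fy=2.9,interpolation=cv2.INTER_CUBIC))
E
```

```text
top [397 171  10  12  52] circ 587.0498046875 -57.749847412109375 14.654698371887207 med [586.07525695 -52.82636997  93.98801705]
top [372 177  10   9  25] circ 575.1328735351562 5.0211334228515625 13.856842041015625 med [568.97222922   8.52588468  91.05391096]
table z 0.6506458107351705
top tray 270 ((460.69915771484375, 257.15032958984375), (118.4497299194336, 128.61294555664062), 83.38185119628906) [15.05853973 23.94147066 26.91897888]
top crate 692 ((513.8441162109375, -7.213279724121094), (92.352294921875, 205.37716674804688), 0.2893388271331787) [30.94829851 40.1246904  51.13884796]
side [330 192  26  31 431] circ 579.1832885742188 24.442733764648438 47.61945343017578 med [578.63081146  12.21913647  93.85847205]
side [302 195  25  33 441] circ 517.1934814453125 15.03170394897461 50.9391975402832 med [515.48171148  -2.63350556  94.10421186]
side [349 223  12  17 170] circ 592.7740478515625 -68.90050506591797 17.883132934570312 med [589.36704129 -75.78371082  94.03794911]
table z -0.11383634942615117
side tray 355 ((461.79693603515625, 254.92041015625), (124.82567596435547, 126.91023254394531), 83.8653793334961) [11.82920692 21.15447303 25.04829955]
side crate 648 ((523.8109130859375, -14.301383972167969), (77.31465911865234, 198.15072631835938), 9.71191120147705) [29.73269391 38.55669975 49.94284133]
```

View pics/crop1.png

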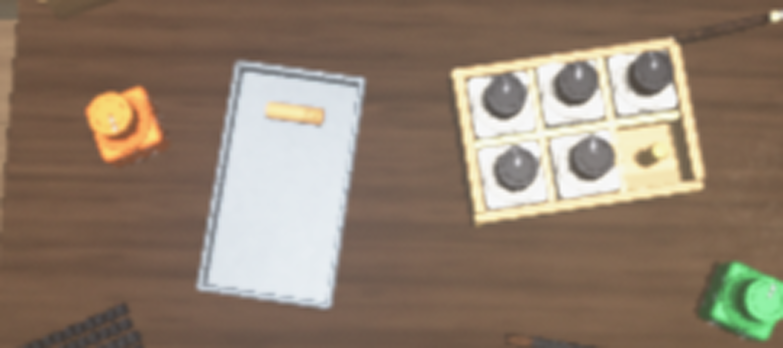

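The crop confirms five white jars with black caps in the crate, the green and orange ones outside it, and the stick at the tray's +x end. The region limits cut some things off, so I refit.

```bash
python3 - <<'E'
from h import *
for n in ('top','side'):
    z=np.load(n+'0.npz'); p,W=z['p'],z['W']; X,Y,Z=W[...,0],W[...,1],W[...,2]; v=p.astype(int)
    box=(X>380)&(X<640)&(Y>-130)&(Y<140)
    m=box&(Z>84)&(Z<99)
    k,l,s,c=cv2.connectedComponentsWithStats(m.astype(np.uint8))
    for i in range(1,k):
        if s[i,4]<20: continue
        q=W[l==i];  (x,y),r=cv2.minEnclosingCircle(q[:,:2].astype(np.float32))
        print(n,'cap',s[i,:5],'circ',x,y,r,'medz',np.median(q[:,2]), 'mean',q.mean(0)[:2])
    for nm,m in (('tray',(Z>12)&(Z<32)&(X>250)&(X<640)&(Y>130)&(Y<400)&(abs(v[...,0]-v[...,2])<60)&(v.min(-1)>60)),
      ('tray floor',(Z>-4)&(Z<10)&(X>250)&(X<640)&(Y>130)&(Y<400)&(v[...,0]>140)),
      ('crate',box&(Z>30)&(Z<58)),('blank',box&(X<540)&(Y<-20)&(Z>54)&(Z<80)),
      ('stick',(X>450)&(X<640)&(Y>130)&(Y<300)&(v[...,2]>v[...,0]+70)&(Z>8)&(Z<30))):
        k,l,s,c=cv2.connectedComponentsWithStats(cv2.dilate(m.astype(np.uint8),np.ones((5,5)))); i=1+np.argmax(s[1:,4]); q=W[m&(l==i)]
        print(n,nm,len(q),np.round(cv2.boxPoints(cv2.minAreaRect(q[:,:2].astype(np.float32))),1).tolist(),cv2.minAreaRect(q[:,:2].astype(np.float32)),np.percentile(q[:,2],[5,50,95]))
E
```

```text
top cap [397 167  16  16 178] circ 593.789306640625 -64.5907211303711 18.398298263549805 medz 96.0589628603816 mean [592.56569535 -63.52408008]
top cap [371 170  16  16 173] circ 583.0274047851562 -1.5002989768981934 18.701778411865234 medz 96.23031902429739 mean [582.14774889  -0.67582168]
top cap [347 175  15  15 172] circ 569.9794311523438 59.55883026123047 18.320463180541992 medz 96.49818279117517 mean [569.34370228  60.05817735]
top cap [377 197  15  15 170] circ 519.4240112304688 -14.143134117126465 18.271812438964844 medz 96.42443422977323 mean [518.07059652 -13.18344996]
top cap [351 200  15  16 176] circ 508.36273193359375 49.25065231323242 18.53150749206543 medz 96.42724124918408 mean [507.46797475  49.52397779]
top tray 495 [[389.8999938964844, 205.89999389648438], [597.5, 181.39999389648438], [611.4000244140625, 299.1000061035156], [403.79998779296875, 323.6000061035156]] ((500.67010498046875, 252.48211669921875), (118.55370330810547, 208.98464965820312), 83.26701354980469) [14.89630674 23.89446777 27.03052923]
top tray floor 3097 [[388.79998779296875, 206.10000610351562]
[... 2641 characters left out ...]
.6115112304688, -11.331619262695312), (139.41522216796875, 207.01040649414062), 9.542699813842773) [32.53667029 45.16083353 56.75415405]
side blank 215 [[498.3999938964844, -46.0], [539.5, -46.70000076293945], [540.0, -20.700000762939453], [498.8999938964844, -20.0]] ((519.1998291015625, -33.37261962890625), (26.001934051513672, 41.13581085205078), 88.96092224121094) [55.39924571 61.8140012  78.48725526]
side stick 59 [[558.5, 214.6999969482422], [568.7999877929688, 213.60000610351562], [574.7000122070312, 267.5], [564.4000244140625, 268.6000061035156]] ((566.5663452148438, 241.10606384277344), (54.250484466552734, 10.361261367797852), 83.73943328857422) [11.88054793 16.54740381 19.82421765]
```

```bash
python3 - <<'E'
from h import *
for n in ('top','side'):
    W=np.load(n+'0.npz')['W']; X,Y,Z=W[...,0],W[...,1],W[...,2]
    for zmin in (60,110,150,200):
        for y0 in range(-250,350,50):
            m=(Z>zmin)&(X>612)&(X<900)&(Y>=y0)&(Y<y0+50)
            if m.sum()>3: print(n,zmin,y0,'minx %.0f maxz(x<760) %.0f'%(np.percentile(X[m],1),np.nanmax(np.where(m&(X<760),Z,0))))
E
```

```text
top 60 -250 minx 753 maxz(x<760) 153
top 60 -200 minx 744 maxz(x<760) 155
top 60 -150 minx 738 maxz(x<760) 146
top 60 -100 minx 737 maxz(x<760) 169
top 60 -50 minx 747 maxz(x<760) 169
top 60 0 minx 732 maxz(x<760) 165
top 60 50 minx 736 maxz(x<760) 162
top 60 100 minx 687 maxz(x<760) 98
top 60 150 minx 684 maxz(x<760) 98
top 60 200 minx 797 maxz(x<760) 0
top 60 250 minx 797 maxz(x<760) 0
top 60 300 minx 797 maxz(x<760) 0
top 110 -250 minx 756 maxz(x<760) 153
top 110 -200 minx 745 maxz(x<760) 155
top 110 -150 minx 737 maxz(x<760) 146
top 110 -100 minx 736 maxz(x<760) 169
top 110 -50 minx 761 maxz(x<760) 169
top 110 0 minx 738 maxz(x<760) 165
top 110 50 minx 757 maxz(x<760) 162
top 110 100 minx 797 maxz(x<760) 0
top 110 150 minx 797 maxz(x<760) 0
top 110 200 minx 797 maxz(x<760) 0
top 110 250 minx 797 maxz(x<760) 0
top 110 300 minx 797 maxz(x<760) 0
top 150 -250 minx 797 maxz(x<760) 153
top 150 -200 minx 792 maxz(x<760) 155
top 150 -150 minx 797 maxz(x<760) 0
top 150 -100 minx 797 maxz(x<760) 169
top 150 -50 minx 762 maxz(x<760) 169
top 150 0 minx 749 maxz(x<760) 165
top 150 50 minx 75
[... 1676 characters left out ...]
axz(x<760) 166
side 150 0 minx 732 maxz(x<760) 161
side 150 50 minx 761 maxz(x<760) 160
side 150 100 minx 800 maxz(x<760) 0
side 150 150 minx 800 maxz(x<760) 0
side 150 200 minx 800 maxz(x<760) 0
side 150 250 minx 800 maxz(x<760) 0
side 150 300 minx 800 maxz(x<760) 0
side 200 -250 minx 800 maxz(x<760) 0
side 200 -200 minx 800 maxz(x<760) 0
side 200 -150 minx 800 maxz(x<760) 0
side 200 -100 minx 800 maxz(x<760) 0
side 200 -50 minx 800 maxz(x<760) 0
side 200 0 minx 800 maxz(x<760) 0
side 200 50 minx 800 maxz(x<760) 0
side 200 100 minx 800 maxz(x<760) 0
side 200 150 minx 800 maxz(x<760) 0
side 200 200 minx 800 maxz(x<760) 0
side 200 250 minx 800 maxz(x<760) 0
side 200 300 minx 800 maxz(x<760) 0
```

Emit:
step_arm(series=[50,50,0,0.1,0.4,50,50,0,0.1,0.4,50,50,0,0.1,0.4,50,50,0,0.1,0.4], squeeze=15)

```text
clock: 0.6
eef_pos: [306.8, -356.2, 230.3]
eef_rot: [-3.141, -0.0, 0.64]
wrist_force: [0.8, -0.6, 0.5]
finger_gap: 58.6
finger_force: 0.0
```

Obstacles start at x = 732, clear of the gripper over the crate.

Emit:
step_arm(series=[50,50,0,0,0.4,50,50,0,0,0.4,50,50,0,0,0.4,50,50,0,0,0.4,50,50,-20,0,0.4,16,18,-40,0,0.4,0,0,0,0,0.4,0,0,0,0,0.4])

```text
clock: 1.6
eef_pos: [541.0, -121.3, 174.5]
eef_rot: [3.141, -0.0, 0.636]
wrist_force: [-0.3, 0.9, 0.7]
finger_gap: 56.3
finger_force: 0.0
```

Emit:
step_arm(series=[27,28,0,0,0.4,27,27,0,0,0.4,0,0,0,0,0.4,0,0,0,0,0.4])

```text
clock: 2.1
eef_pos: [594.8, -66.7, 174.5]
eef_rot: [3.141, -0.001, 0.636]
wrist_force: [0.5, -0.7, -0.1]
finger_gap: 56.7
finger_force: 0.0
```

```bash
python3 - <<'E'
from h import *
print(manip.read_state()['eef_pos'])
p,d,W=cloud('side'); cv2.imwrite('pics/s1.png',cv2.resize(p[120:300,230:430],None,fx=3,fy=3,interpolation=cv2.INTER_CUBIC))
E
```

```text
[594.76437278 -66.73826369 174.50443034]
```

View pics/s1.png

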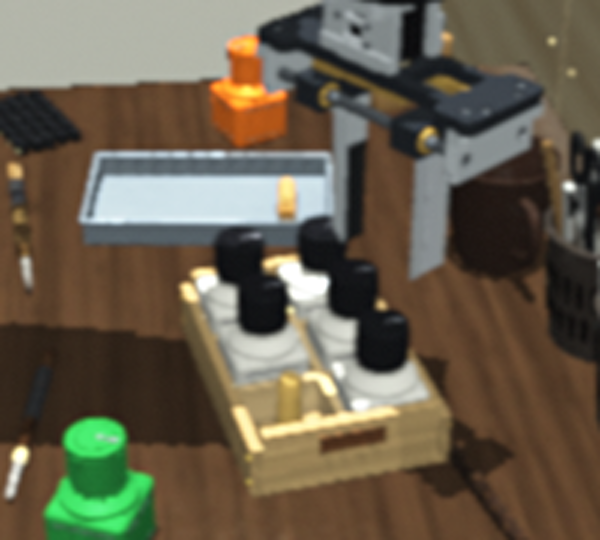

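The picture shows the open fingers at (348,170) and (430,190), above and centred on the nearest cap at (383,340), with the neighbours clear.

Emit:
step_arm(series=[0,0,-30,0,0.4,0,0,-30,0,0.4,0,0,-23,0,0.4,0,0,0,0,0.4,0,0,0,0,1,0,0,0,0,1,0,0,0,0,1,0,0,0,0,1], squeeze=18)

```text
clock: 3.15
eef_pos: [595.5, -65.6, 91.4]
eef_rot: [3.141, -0.001, 0.637]
wrist_force: [-1.3, 0.4, 6.2]
finger_gap: 35.8
finger_force: 18.0
```

Emit:
step_arm(series=[0,0,0,-0.1,1,0,0,0,-0.1,1,0,0,0,-0.1,1])

```text
clock: 3.52
eef_pos: [595.8, -65.8, 91.4]
eef_rot: [3.14, -0.002, 0.334]
wrist_force: [0.9, -1.6, 2.3]
finger_gap: 35.6
finger_force: 18.0
```

```bash
python3 -c "
from cell import manip;s=manip.read_state();print(s['moment'],s['wrist_force'],s['finger_gap'],s['finger_force'],s['eef_rot'],s['effort'])"
```

```text
[-0.31904463 -0.24273916  0.40405204] [ 0.90576332 -1.62826809  2.29510915] 35.5867878566978 17.99860328435898 [ 3.14006087e+00 -1.86694372e-03  3.34156747e-01] [  0.09937235 -60.5698514  -28.46404552   0.4405692    0.74648168
  -1.23615995]
```

Moment z 0.40 Nm means the cap has stopped, so jar A is sound. On to B.

Emit:
step_arm(series=[0,0,0,0,0.4,0,0,0,0,0.4,0,0,25,0,0.4,0,0,20,0.1,0.4,-5,32,0,0.1,0.4,-6,31,0,0.1,0.4,0,0,0,0,0.4,0,0,-22,0,0.4,0,0,-22,0,0.4,0,0,0,0,0.4,0,0,0,0,1,0,0,0,0,1,0,0,0,0,1,0,0,0,0,1,0,0,0,-0.1,1,0,0,0,-0.1,1,0,0,0,-0.1,1])

```text
clock: 5.65
eef_pos: [584.6, -2.8, 92.1]
eef_rot: [3.14, -0.001, 0.334]
wrist_force: [1.4, -0.7, 3.1]
finger_gap: 35.5
finger_force: 18.0
```

```bash
python3 -c "
from cell import manip;s=manip.read_state();print(s['moment'],s['wrist_force'],s['finger_gap'],s['finger_force'],s['eef_rot'],s['effort'])"
```

```text
[-0.29969012 -0.20836288  0.3835559 ] [ 1.35939841 -0.72964092  3.12720132] 35.51697325229883 17.998501360416412 [ 3.14042510e+00 -1.19856535e-03  3.34145534e-01] [ 3.85024259e-02 -5.92124999e+01 -2.85292554e+01  3.94235887e-01
  7.53608141e-01 -1.22062717e+00]
```

B stopped as well (0.38 Nm). Next C.

Emit:
step_arm(series=[0,0,0,0,0.4,0,0,0,0,0.4,0,0,25,0,0.4,0,0,20,0.1,0.4,-6,30,0,0.1,0.4,-6,30,0,0.1,0.4,0,0,0,0,0.4,0,0,-22,0,0.4,0,0,-23,0,0.4,0,0,0,0,0.4,0,0,0,0,1,0,0,0,0,1,0,0,0,0,1,0,0,0,0,1,0,0,0,-0.1,1,0,0,0,-0.1,1,0,0,0,-0.1,1])

```text
clock: 7.78
eef_pos: [572.5, 57.6, 92.1]
eef_rot: [3.141, -0.001, 0.334]
wrist_force: [0.1, 0.2, 5.4]
finger_gap: 35.8
finger_force: 18.0
```

```bash
python3 -c "
from cell import manip;s=manip.read_state();print(s['moment'],s['wrist_force'],s['finger_gap'],s['finger_force'],s['eef_rot'],s['effort'])"
```

```text
[ 0.16173929 -0.01485758  0.05335809] [0.10871381 0.19871545 5.43090007] 35.82940620101099 17.973509430885315 [ 3.14125903e+00 -1.27312593e-03  3.33775254e-01] [ -0.83668588 -57.11958647 -29.00169611  -0.16188039  -0.06955857
  -1.6137391 ]
```

C runs on (0.05 Nm), so it is loose. I'll twist it further, then lift.

Emit:
step_arm(series=[0,0,0,-0.1,1,0,0,0,-0.1,1,0,0,0,-0.1,1,0,0,0,-0.1,1,0,0,0,0,1], squeeze=22)

```text
clock: 8.4
eef_pos: [572.4, 57.6, 92.1]
eef_rot: [-3.141, -0.001, -0.065]
wrist_force: [-0.2, 1.8, 5.5]
finger_gap: 35.4
finger_force: 22.0
```

```bash
python3 -c "
from cell import manip;s=manip.read_state();print(s['moment'],s['wrist_force'],s['finger_gap'],s['finger_force'],s['eef_rot'])"
```

```text
[ 0.1620661   0.20211367 -0.03494202] [-0.1943921   1.77858014  5.50958964] 35.384000882253474 21.971673667430878 [-3.14141726e+00 -1.01288565e-03 -6.46061748e-02]
```

Emit:
step_arm(series=[0,0,10,0,1,0,0,15,0,1,0,0,20,0,1,0,0,20,0,1,0,0,20,0,1,0,0,20,0,1,0,0,0,0,1])

```text
clock: 9.28
eef_pos: [572.6, 57.4, 198.4]
eef_rot: [-3.141, -0.003, -0.063]
wrist_force: [-0.2, -0.5, -1.3]
finger_gap: 36.0
finger_force: 22.0
```

```bash
python3 - <<'E'
from h import *
s=manip.read_state();print(s['moment'],s['wrist_force'],s['finger_gap'],s['finger_force'],s['eef_pos'])
p,d,W=cloud('side'); cv2.imwrite('pics/s2.png',cv2.resize(p[100:300,230:430],None,fx=2.9,fy=2.9,interpolation=cv2.INTER_CUBIC))
E
```

```text
[ 0.03321815  0.00784398 -0.02112533] [-0.21171672 -0.5101813  -1.26393218] 36.001292543990985 21.96086972951889 [572.62570119  57.42723499 198.42860051]
```

View pics/s2.png

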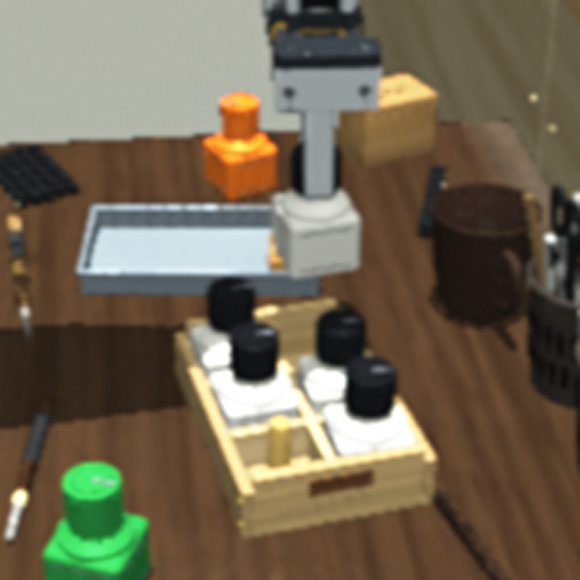

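The jar hangs upright in the gripper at (317,230), clear of the crate. Now over the tray.

Emit:
step_arm(series=[-16,25,0,-0.04,1,-26,40,0,-0.05,1,-26,40,0,-0.05,1,-26,40,0,-0.05,1,-22,35,0,-0.05,1,-14,20,0,-0.05,1,0,0,0,0,1,0,0,0,0,1,0,0,-25,0,1,0,0,-25,0,1,0,0,-25,0,1,0,0,-15,0,1,0,0,0,0,1])

```text
clock: 10.95
eef_pos: [442.1, 256.8, 105.7]
eef_rot: [3.14, 0.001, -0.354]
wrist_force: [0.1, 0.7, -1.4]
finger_gap: 35.8
finger_force: 22.0
```

```bash
python3 - <<'E'
from h import *
s=manip.read_state();print(s['moment'],s['wrist_force'],s['finger_gap'],s['finger_force'],s['eef_pos'])
p,d,W=cloud('side'); cv2.imwrite('pics/s3.png',cv2.resize(p[100:250,230:430],None,fx=3,fy=3,interpolation=cv2.INTER_CUBIC))
E
```

```text
[ 0.01825426 -0.01495664  0.02879071] [ 0.10017885  0.73532719 -1.404832  ] 35.84602951591969 21.96117639541626 [442.08621767 256.81576622 105.71999844]
```

View pics/s3.png

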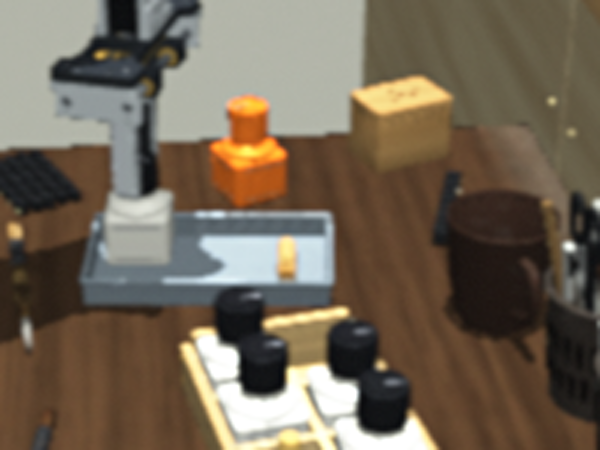

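The jar at (138,230) is just above the tray, inside its walls. Lowering.

Emit:
step_arm(series=[0,0,-8,0,1,0,0,-5,0,1,0,0,-3,0,1,0,0,-2,0,1,0,0,0,0,1])

```text
clock: 11.62
eef_pos: [442.1, 257.5, 88.5]
eef_rot: [-3.142, -0.0, -0.353]
wrist_force: [-0.5, 0.6, -1.5]
finger_gap: 35.6
finger_force: 22.0
```

Emit:
step_arm(series=[0,0,-1,0,1,0,0,-1,0,1,0,0,0,0,1])

```text
clock: 12.0
eef_pos: [442.7, 258.0, 87.7]
eef_rot: [-3.14, -0.001, -0.353]
wrist_force: [-2.2, 1.1, 11.1]
finger_gap: 35.6
finger_force: 22.0
```

Touchdown. Release, then on to E.

Emit:
step_arm(series=[0,0,0,0,0.4,0,0,0,0,0.4,0,0,25,0,0.4,0,0,28,0,0.4,9,-30,0,0.14,0.4,9,-30,0,0.14,0.4,10,-30,0,0.14,0.4,10,-30,0,0.14,0.4,10,-30,0,0.14,0.4,10,-30,0,0.14,0.4,9,-30,0,0.14,0.4,0,0,0,0,0.4,0,0,0,0,0.4], squeeze=18)

```text
clock: 13.62
eef_pos: [508.9, 47.9, 139.3]
eef_rot: [-3.141, 0.0, 0.625]
wrist_force: [0.1, 0.3, 0.0]
finger_gap: 56.5
finger_force: 0.0
```

```bash
cat > chk.py <<'E'
from h import *
import sys
s=manip.read_state();print(s['clock'],s['moment'],s['finger_gap'],s['eef_pos'],s['eef_rot'])
for n in ('side','top'):
    p,d,W=cloud(n); X,Y,Z=W[...,0],W[...,1],W[...,2]
    for nm,m in (('trayjars',(X>380)&(X<560)&(Y>170)&(Y<330)&(Z>80)&(Z<97)),('cratecaps',(X>380)&(X<640)&(Y>-130)&(Y<140)&(Z>84)&(Z<99))):
        k,l,t,c=cv2.connectedComponentsWithStats(m.astype(np.uint8))
        for i in range(1,k):
            if t[i,4]>40:
                q=W[l==i]; print(n,nm,t[i,4],np.round(cv2.minEnclosingCircle(q[:,:2].astype(np.float32))[0],1),np.median(q[:,2]))
E
python3 chk.py
```

```text
13.625 [-0.02040767 -0.01482654  0.00483759] 56.51468609161057 [508.86361489  47.86070514 139.27809808] [-3.14126576e+00  2.96527982e-04  6.24598065e-01]
side trayjars 138 [446.2 254.1] 90.6004296945174
side cratecaps 183 [510.5  46.5] 94.79249128889467
side cratecaps 209 [587.7  -6.1] 94.31704151344343
side cratecaps 212 [520.4 -16.7] 94.964430457694
side cratecaps 238 [595.8 -68.5] 94.73420649798982
top trayjars 186 [441.6 258.2] 92.73547567023303
```

Jar C stands in the tray with its cap top at about 91 mm. Try E.

Emit:
step_arm(series=[0,0,-24,0,0.4,0,0,-23,0,0.4,0,0,0,0,0.4,0,0,0,0,1,0,0,0,0,1,0,0,0,0,1,0,0,0,0,1,0,0,0,-0.1,1,0,0,0,-0.1,1,0,0,0,-0.1,1])

```text
clock: 14.98
eef_pos: [509.6, 47.5, 93.1]
eef_rot: [3.141, -0.001, 0.324]
wrist_force: [0.8, 1.1, 5.6]
finger_gap: 35.7
finger_force: 18.0
```

```bash
python3 -c "
from cell import manip;s=manip.read_state();print(s['moment'],s['wrist_force'],s['finger_gap'],s['finger_force'],s['eef_rot'])"
```

```text
[2.18796563e-01 2.81714806e-02 1.46118090e-04] [0.75159667 1.10752865 5.62028071] 35.67859040766058 17.983854711055756 [ 3.14126895e+00 -1.43878266e-03  3.23573549e-01]
```

E is loose too. Twist on, lift 105, carry.

Emit:
step_arm(series=[0,0,0,-0.1,1,0,0,0,-0.1,1,0,0,0,-0.1,1,0,0,0,-0.1,1,0,0,0,0,1,0,0,10,0,1,0,0,15,0,1,0,0,20,0,1,0,0,20,0,1,0,0,20,0,1,0,0,20,0,1,0,0,0,0,1], squeeze=22)

```text
clock: 16.48
eef_pos: [509.6, 47.4, 199.3]
eef_rot: [-3.141, -0.003, -0.073]
wrist_force: [-0.5, -0.2, -2.4]
finger_gap: 35.5
finger_force: 22.0
```

Emit:
step_arm(series=[0,25,0,-0.04,1,0,40,0,-0.05,1,0,40,0,-0.05,1,-1,40,0,-0.05,1,-1,35,0,-0.05,1,-1,23,0,-0.05,1,0,0,0,0,1,0,0,0,0,1,0,0,-25,0,1,0,0,-25,0,1,0,0,-25,0,1,0,0,-15,0,1,0,0,0,0,1])

```text
clock: 18.1
eef_pos: [505.9, 249.8, 106.8]
eef_rot: [3.141, 0.001, -0.364]
wrist_force: [0.6, 0.4, -1.7]
finger_gap: 35.7
finger_force: 22.0
```

```bash
python3 - <<'E'
from h import *
s=manip.read_state();print(s['moment'],s['wrist_force'],s['finger_gap'],s['finger_force'],s['eef_pos'])
p,d,W=cloud('side'); cv2.imwrite('pics/s4.png',cv2.resize(p[100:250,230:430],None,fx=3,fy=3,interpolation=cv2.INTER_CUBIC))
E
```

```text
[0.05315558 0.02356168 0.03645732] [ 0.63638881  0.4016884  -1.71308747] 35.7055139314687 21.9755682349205 [505.93278268 249.79906652 106.83637874]
```

View pics/s4.png

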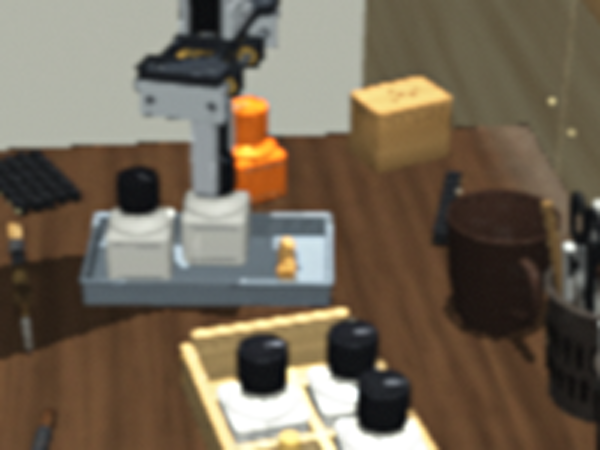

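The first jar at (138,225) stands upright. The second at (215,232) hangs between it and the stick (287,258), with gaps to both. Lower it.

Emit:
step_arm(series=[0,0,-8,0,1,0,0,-5,0,1,0,0,-3,0,1,0,0,-2,0,1,0,0,-1,0,1,0,0,0,0,1])

```text
clock: 18.9
eef_pos: [506.4, 250.6, 89.1]
eef_rot: [-3.141, -0.001, -0.363]
wrist_force: [-0.7, 0.4, 3.7]
finger_gap: 35.6
finger_force: 22.0
```

Emit:
step_arm(series=[0,0,-1,0,1,0,0,0,0,0.4,0,0,0,0,0.4,0,0,25,0,0.4,0,0,27,0,0.4,2,-33,0,0.14,0.4,2,-33,0,0.14,0.4,2,-33,0,0.14,0.4,2,-33,0,0.14,0.4,2,-33,0,0.14,0.4,2,-33,0,0.14,0.4,1,-34,0,0.14,0.4,1,-34,0,0,0.4,0,0,0,0,0.4,0,0,0,0,0.4], squeeze=18)

```text
clock: 20.78
eef_pos: [520.0, -15.2, 139.4]
eef_rot: [-3.141, 0.0, 0.617]
wrist_force: [-1.2, -1.2, -0.3]
finger_gap: 56.5
finger_force: 0.0
```

```bash
python3 chk.py
```

```text
20.775 [-0.03921969 -0.02290718 -0.00779351] 56.47486414821254 [520.03814168 -15.17521282 139.35499119] [-3.14139146e+00  8.06299146e-05  6.16543739e-01]
side trayjars 126 [446.  254.8] 90.64621480099879
side cratecaps 207 [585.6  -5.8] 94.645981648462
side cratecaps 208 [521.7 -19.9] 94.83663245353375
side cratecaps 239 [596.7 -68.9] 94.76095110319352
top trayjars 181 [505.5 250.6] 92.51507166387137
top trayjars 187 [441.8 258.2] 92.57051825245503
top cratecaps 60 [582.7   2.5] 96.1591924563578
```

Emit:
step_arm(series=[0,0,-24,0,0.4,0,0,-24,0,0.4,0,0,0,0,0.4,0,0,0,0,1,0,0,0,0,1,0,0,0,0,1,0,0,0,0,1,0,0,0,-0.1,1,0,0,0,-0.1,1,0,0,0,-0.1,1])

```text
clock: 22.12
eef_pos: [520.3, -15.1, 92.0]
eef_rot: [-3.141, -0.001, 0.314]
wrist_force: [-3.0, 4.3, 5.7]
finger_gap: 35.7
finger_force: 18.0
```

```bash
python3 -c "
from cell import manip;s=manip.read_state();print(s['moment'],s['wrist_force'],s['finger_gap'],s['finger_force'],s['eef_rot'])"
```

```text
[0.82443529 0.32176189 0.42300698] [-2.96658786  4.2760266   5.67089736] 35.65451236007425 17.999882698059082 [-3.14115457e+00 -9.08207362e-04  3.13988341e-01]
```

D is sound (0.42 Nm). Release, retreat, then a final look.

Emit:
step_arm(series=[0,0,0,0,0.4,0,0,0,0,0.4,0,0,0,0,0.4,0,0,25,0,0.4,0,0,40,0,0.4,0,0,40,0,0.4,-20,-50,20,0,0.4,-20,-50,0,0,0.4,-30,-50,0,0,0.4,-30,-50,0,0,0.4,-20,-50,0,0,0.4,-20,-40,0,0,0.4,0,0,0,0,0.4,0,0,0,0,0.4])

```text
clock: 23.88
eef_pos: [380.2, -305.2, 216.3]
eef_rot: [-3.141, 0.0, 0.317]
wrist_force: [0.9, 0.2, 1.3]
finger_gap: 56.1
finger_force: 0.0
```

```bash
python3 chk.py; python3 - <<'E'
from h import *
p,d,W=cloud('top'); cv2.imwrite('pics/t5.png',cv2.resize(p[150:270,230:450],None,fx=3.6,fy=3.6,interpolation=cv2.INTER_CUBIC))
E
```

```text
23.875 [-0.04624406 -0.00066183  0.01647814] 56.12610996436803 [ 380.23505582 -305.15319004  216.34047407] [-3.14128804e+00  2.21941466e-06  3.16971040e-01]
side trayjars 132 [444.8 255.1] 90.65052881515743
side trayjars 133 [509.1 248.4] 90.91063949142313
side cratecaps 207 [586.4  -4.9] 94.82829493640622
side cratecaps 212 [523.7 -16.6] 94.68456179357594
side cratecaps 238 [596.4 -69. ] 94.64091216294003
top trayjars 178 [505.2 250.6] 92.47602768631424
top trayjars 186 [441.9 258.4] 92.76876914966573
top cratecaps 177 [593.8 -65.2] 96.17714111023713
top cratecaps 170 [582.5  -2. ] 96.41491592885995
top cratecaps 171 [519.7 -13.5] 96.2002612203953
```

View pics/t5.png

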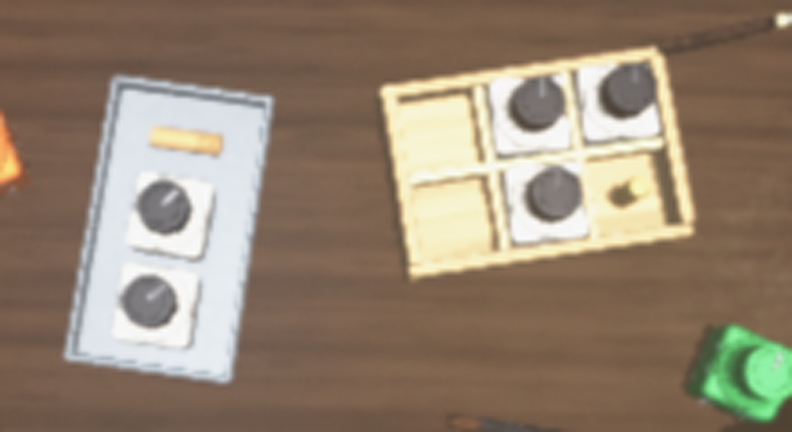

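The top view shows both loose jars in the tray at (163,208) and (150,300), their bars turned well clockwise. The three sound jars are in their pockets with bars turned only slightly, and the stick is untouched.

```bash
python3 -c "
from cell import manip;print(manip.sign_off())"
```

```text
the job is handed in; nothing more can be done
None
```

I tried all five caps, stood the two jars with loose caps upright in the rework tray, left the three sound ones in their pockets, and handed the job in at about 24 s; no verdict came back.

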